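# Feed the ore sample and hold the dead-man paddle

## Robot

A 6-joint arm with a two-finger parallel gripper is mounted at the origin on the work surface. World frame = base frame: x ahead of the robot, y to its left, z up, the work surface at z = 0. Lengths are in m, angles in rad, forces in N, time in s.
With the tool pointing down it reaches from about 0.35 to 0.975 m from the base axis. Payload 4.9 kg.
Tool frame: the origin (TCP) lies at the very end of the fingers, on their centre line; the grasp point (between the pads) lies 19 mm behind it (grasp_offset is the distance from the TCP to the grasp point, in m); x points along the fingers, y is the direction in which the jaws open and shut, and the axes are right-handed (so a half turn about x gives the same grasp; the last joint's range is limited). The gripper opens to 85 mm and grips with 20 to 120 N. Pads are 22 mm wide; open, the fingers measure 114 mm over their backs; the gripper's body (76 mm by 85 mm) begins 54 mm behind the grasp point. The pads swing forward as they close: fully open they stand 13 mm farther back than shut.
Start: joints at [-1.437, 0.053, 1.613, -0, 1.476, -0.119], TCP at [0.156, -0.605, 0.231] pointing down, gripper open.
Joint ranges: [-3.01, 3.01], [-1.01, 2.22], [0.06, 2.58], [-1.02, 4.17], [0.09, 2.62], [-3.14, 3.14]. Speed limits (rad/s): [2.57, 2.57, 3.14, 3.14, 3.14, 3.14].

## Interface

Orientations are given as a rotation vector (axis times angle).
In Python, from station import get_obs, get_image, camera_model, finish_job, grasp_offset gives the robot as it stands.
- The arm moves only by the shell command python3 -m crank 'ROWS' [OPENING] [FORCE]. ROWS is JSON, a list that holds one entry, the list of rows, each a list of 4 numbers: the shift along the world's x, y, z in m, then the turn about the world's z in degrees. In form: [[[dx, dy, dz, turn], ...]]. A call has 1 to 5 rows; each row is the pose to reach, as a shift and turn from the pose commanded when the call began; what a row does not reach only later rows make up. A row lasts 1/12 s, in which the tool goes at most 41.7 mm and 7.16 degrees, less where a joint would pass 70% of its speed; a pose out of reach is approached as far as the arm can. A call with a gripper value outside its range is refused whole. OPENING is the opening, from 0 (shut) to 1 (fully open), set as the call begins (- or left out, the last holds). The fingers move at their own pace and stop on an object; FORCE is the grip in N (left out, the last holds). Time passes only in rows, so rows that repeat a pose let the fingers close. It gives the time, the measured TCP pose, the force and the opening at its end, in the units of the state.
- get_obs(): the state, without advancing time (a new reading comes with each control period).
- get_image(name): name is "scene" or "top"; returns (picture, depth): 480x640x3 uint8, red, green, blue; 480x640 float32, m along the optical axis (not along the pixel's ray), 0 where there is no reading.
- camera_model(name): a dict with "fx", "fy", "cx", "cy" (pixels), "xyz" and "attitude" of the camera in the world. Camera axes: x right, y down, z forward; pixel columns grow to the right and rows downward; lengths in m; the calibration is good to about 2 mm. A picture is of the moment at which its call begins. camera_model takes no time and is no camera call.
- finish_job(): hands the job in, once; it reports no verdict.
The state is a dict: "t": time; "q": joint angles; "dq": joint speeds; "effort": joint torques, N m; "tool_pos": TCP position; "tool_rot": TCP orientation; "contact_force": force on the tool from outside, world axes, zero at the start; "wrist_torque": the same for the moment, N m; "opening": finger opening in m.
Only numpy, scipy, OpenCV 4.12 (cv2) and the standard library are available. Lean on these libraries where they do the work, as an engineer would, in place of code of your own. Each camera call takes 0.05 s, during which the arm holds its last target.

## Task

Lift the sample tray and tip all four chunks of ore into the steel hopper without touching them with the gripper, then set the empty tray down flat on the blue mat again and let go of it. Then push the yellow dead-man paddle down with the fingertips to half its travel, pointer in the green band and never pushed down to the stop, and keep it there: the program finishes while still holding the paddle at half travel. Leave everything else on the bench where it is.

Things in the scene. Friction and masses are not known exactly. Their poses are not given: they have to be found in the camera images.
- tray_grip (a point): Middle of the tray's straight black handle: a bar 14 mm wide (tray's y), 22 mm tall, 90 mm long of which 88 mm sticks out behind the pan's back wall; this point is 35 mm above the tray's underside and 105 mm behind the pan's centre (at tray x = -105). Axes: x level along the handle towards the pan and its open front lip, y across, z up. Tray 130 to 210 g; pads can pinch the handle's flat sides.
- tray_floor (a point): Centre of the upper face of the pan's floor, 3 mm above the tray's underside. The aluminium pan is 110 mm long (x) and 90 mm wide, with side walls 28 mm high, back wall 46 mm high at x = -55, and NO wall at the front lip, x = +55. Same axes as the handle point.
- tray: The tray itself; origin at the centre of the pan's underside, axes as above. It starts upright on the mat, the handle roughly towards the robot.
- mat: Flat blue mat fixed to the bench, 240 (x) x 130 (y) mm, 3 mm thick; origin at the centre of its underside. To the left or right of the hopper; the dead-man unit is on the other side.
- hopper_floor (a point): Centre of the floor of the square steel hopper on the grey fixed feeder. Upright walls 4 mm thick, 132 mm square inside and 140 outside (narrow lips on two sides), rim 65 mm above this point, 129 mm above the bench. z up, x and y square to its walls.
- deadman (a joint): Dead-man paddle, angle in rad: 0 released (level, sprung up), grows as its free end is pushed down, hard stop at 0.40; half travel 0.20. At the rubber pad it takes about 3 N to start, 7 to 8 N at half travel, 12 N at the stop. The pad sinks about 24 mm at half travel, 47 mm at the stop. It springs back when let go.
- paddle_pad (a point): Centre of the top of the black rubber pad (40 x 30 mm) near the free end of the yellow paddle, 95 mm above the bench when released, 120 mm from the hinge. x runs along the paddle to the hinge (away from the robot), z up. A scale plate stands on its +y side, 46 mm off the centre line, 88 mm above the bench: white off, green run (half travel), red tripped; a black pointer on the paddle runs along it.
- chunk0_mid (a point): Middle of a brown chunk of ore about 26 mm across and 21 mm tall, 25 g, on the tray; turns with the chunk.
- chunk1_mid (a point): Middle of a brown chunk of ore about 26 mm across and 21 mm tall, 25 g, on the tray; turns with the chunk.
- chunk2_mid (a point): Middle of a brown chunk of ore about 26 mm across and 21 mm tall, 25 g, on the tray; turns with the chunk.
- chunk3_mid (a point): Middle of a brown chunk of ore about 26 mm across and 21 mm tall, 25 g, on the tray; turns with the chunk.
- sample0: Bystander: capped sample jar, 52 mm across, 105 tall; origin at the centre of its underside. Leave where it is.
- sample1: Bystander: capped sample jar, 52 mm across, 105 tall; origin at the centre of its underside. Leave where it is.
- canister: Bystander: black wipes canister with orange lid, 96 mm across, 184 tall; origin at the centre of its underside. Leave where it is.
- beaker: Bystander: glass beaker, 70 mm across, 90 tall; origin at the centre of its underside. Leave where it is.
- dish: Bystander: white round dish, 90 mm across, 14 tall; origin at the centre of its underside. Leave where it is.
- timer: Bystander: white bench timer, 60 x 80 x 25 mm; origin at the centre of its underside. Leave where it is.

How it is judged:
By the outcome, as a careful person would: the job done as asked, in the order asked, and still so for the second after the job is handed in, while the arm keeps its last pose, push and grip.
It also fails if it takes over 64 s, if anything falls off the work surface, if the arm or the gripper's body presses on something with over 40 N, if the wrist force passes 120 N, or if a joint passes its speed limit or range.

## Working session

There is one attempt and no reset: what is moved stays moved. The work goes in short steps, Python scripts to look and compute and a shell command to move; the robot and the scene stay as the last step left them, time stands still between calls to the robot, and variables do not carry over. Pictures are saved under pics/ and viewed, and the job is handed in when it is done.

```bash
ls -la; mkdir -p pics; python3 - <<'E'
from station import *
import cv2,json
print(get_obs()); print(grasp_offset)
for n in("scene","top"):
    p,d=get_image(n); cv2.imwrite(f"pics/{n}0.png",p[:,:,::-1]); print(n,camera_model(n))
    import numpy as np; np.save(f"pics/{n}0.npy",d)
E
```

```text
total 12
drwxr-xr-x  3 agent agent 4096 Dec  7 00:58 .
drwxr-xr-x 23 root  root  4096 Dec  7 00:58 ..
drwxr-xr-x  2 agent agent 4096 Dec  7 00:58 pics
{'t': 0.0, 'q': array([-1.43703382e+00,  5.33280953e-02,  1.61426353e+00,  1.11150189e-05,
        1.47598444e+00, -1.18973858e-01]), 'dq': array([-0.00024591, -0.00204414,  0.00231929, -0.00053692, -0.00093386,
        0.00166112]), 'effort': array([-2.14053267e-03, -3.93685806e+01, -3.70177603e+01, -3.23602035e-04,
        7.05950733e-03,  5.14505388e-06]), 'tool_pos': array([ 0.15622193, -0.60453603,  0.23009904]), 'tool_rot': array([ 2.0876947 ,  0.26731792, -2.08770228]), 'contact_force': array([ 0.86684984, -0.32981018, -0.65336727]), 'wrist_torque': array([-0.0367125 ,  0.01220412,  0.03127134]), 'opening': 0.08557707380301784}
0.0187
scene {'fx': 524.8636423316385, 'fy': 524.8636423316385, 'cx': 321.5432071902646, 'cy': 240.0737969196539, 'xyz': array([ 1.58584005, -0.69554146,  1.09866038]), 'attitude': array([-2.04841952, -1.08156884,  0.4982882 ])}
top {'fx': 495.1971778592917, 'fy': 495.1971778592917, 'cx': 317.6111832055809, 'cy': 237.42879071475872, 'xyz': array([0.46918216, 0.01921976, 1.31974097]), 'attitude': array([-2.17330372,  2.18359609, -0.07680574])}
```

View pics/scene0.png

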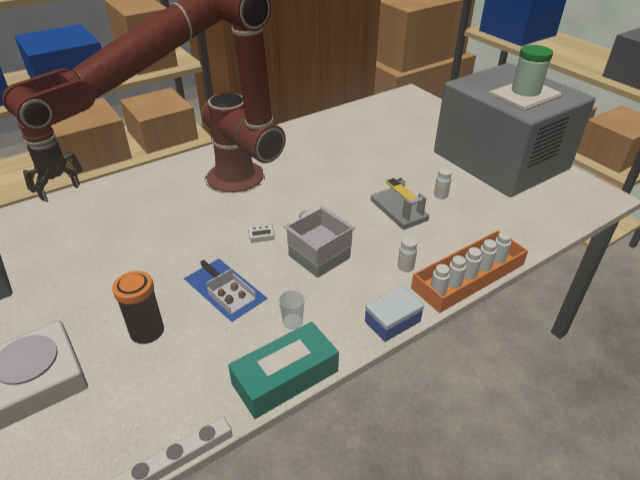

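View pics/top0.png

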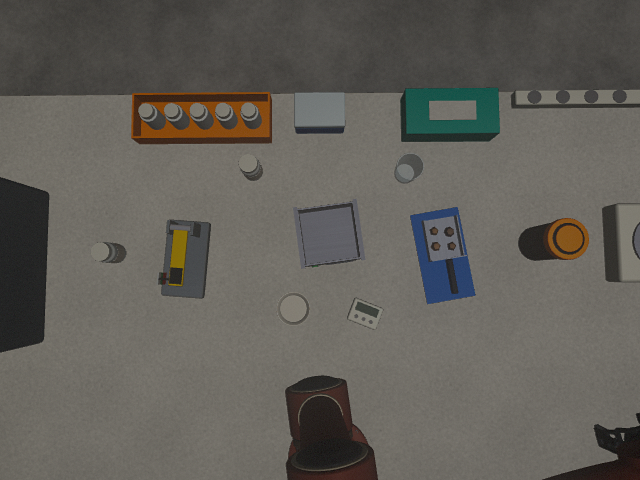

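```bash
cat > h.py <<'E'
from station import *
import numpy as np, cv2
from scipy.spatial.transform import Rotation as R
def cloud(n,d):
    c=camera_model(n); v,u=np.mgrid[:480,:640]
    P=np.stack([(u-c['cx'])/c['fx']*d,(v-c['cy'])/c['fy']*d,d],-1)
    W=P@R.from_rotvec(c['attitude']).as_matrix().T+c['xyz']; W[d<=0]=np.nan
    return W
def snap(n,tag):
    p,d=get_image(n); cv2.imwrite(f"pics/{n}_{tag}.png",p[:,:,::-1]); return p,cloud(n,d)
def rect(m,W,z=None):
    pts=W[m][:,:2].astype(np.float32); pts=pts[~np.isnan(pts[:,0])]
    return cv2.minAreaRect(pts), pts.mean(0), len(pts)
def crop(n,tag,box,s):
    p=cv2.imread(f"pics/{n}_{tag}.png"); a,b,c,d=box
    cv2.imwrite(f"pics/{n}_{tag}_c.png",cv2.resize(p[b:d,a:c],None,fx=s,fy=s,interpolation=cv2.INTER_CUBIC))
E
python3 - <<'E'
from h import *
p=cv2.imread("pics/top0.png")[:,:,::-1]; d=np.load("pics/top0.npy"); W=cloud("top",d)
hsv=cv2.cvtColor(np.ascontiguousarray(p),cv2.COLOR_RGB2HSV)
print(R.from_rotvec(get_obs()['tool_rot']).as_matrix().round(3))
reg=np.zeros((480,640),bool)
def box(a,b,c,e):
    r=reg.copy(); r[b:e,a:c]=1; return r
H,S,V=[hsv[:,:,i].astype(int) for i in range(3)]
mat=box(395,195,490,315)&(H>100)&(H<130)&(S>120)
print("mat",rect(mat,W), np.nanmedian(W[mat][:,2]))
hd=box(435,255,465,300)&(V<50); print("handle",rect(hd,W),np.nanmedian(W[hd][:,2]))
tr=box(415,205,480,300)&(W[:,:,2]>0.018)
print("tray>18mm",rect(tr&box(415,205,480,263),W))
Z=W[:,:,2]
hp=box(285,190,375,275)&(Z>0.118)&(Z<.14); print("hopper rim",rect(hp,W),np.nanmedian(Z[hp]))
hf=box(310,210,350,260); print("hfloor z",np.nanmedian(Z[hf]))
yl=box(150,200,215,305)&(H>20)&(H<35)&(S>150); print("yellow",rect(yl,W),np.nanmedian(Z[yl]))
pad=box(165,265,188,288)&(V<50); print("pad",rect(pad,W),np.nanmedian(Z[pad]))
o=box(0,0,640,480)
print("jaw")
import itertools
im=cv2.imread("pics/top0.png")
a=cv2.resize(im[195:315,140:260],None,fx=5,fy=5,interpolation=cv2.INTER_CUBIC); cv2.imwrite("pics/c1.png",a)
a=cv2.resize(im[195:315,390:510],None,fx=5,fy=5,interpolation=cv2.INTER_CUBIC); cv2.imwrite("pics/c2.png",a)
E
```

```text
[[-0.     0.25  -0.968]
 [ 0.002 -0.968 -0.25 ]
 [-1.    -0.002 -0.   ]]
mat (((0.523706316947937, -0.3021243214607239), (0.23961062729358673, 0.1301673799753189), 9.594120025634766), array([ 0.5003239 , -0.29842314], dtype=float32), 2494) 0.003170017235931466
handle (((0.4679276943206787, -0.31464532017707825), (0.08765456080436707, 0.013924291357398033), 8.520737648010254), array([ 0.46809703, -0.31372052], dtype=float32), 207) 0.04783911467948232
tray>18mm (((0.5613756775856018, -0.3008614778518677), (0.11961009353399277, 0.0923134833574295), 9.173123359680176), array([ 0.5590572, -0.301493 ], dtype=float32), 472)
hopper rim (((0.5719848275184631, 0.0010534003376960754), (0.14969395101070404, 0.15613415837287903), 7.575098037719727), array([5.7344168e-01, 2.7932986e-04], dtype=float32), 854) 0.12922946248159706
hfloor z 0.06442376172279352
yellow (((0.5162465572357178, 0.3755475878715515), (0.036478959023952484, 0.137661874294281), 85.49067687988281), array([0.5308262 , 0.37324226], dtype=float32), 595) 0.09364381576928027
pad (((0.471855491399765, 0.385315865278244), (0.04232598468661308, 0.03704974055290222), 89.7012939453125), array([0.47174853, 0.37989697], dtype=float32), 185) 0.09574005844425737
jaw
```

View pics/c1.png

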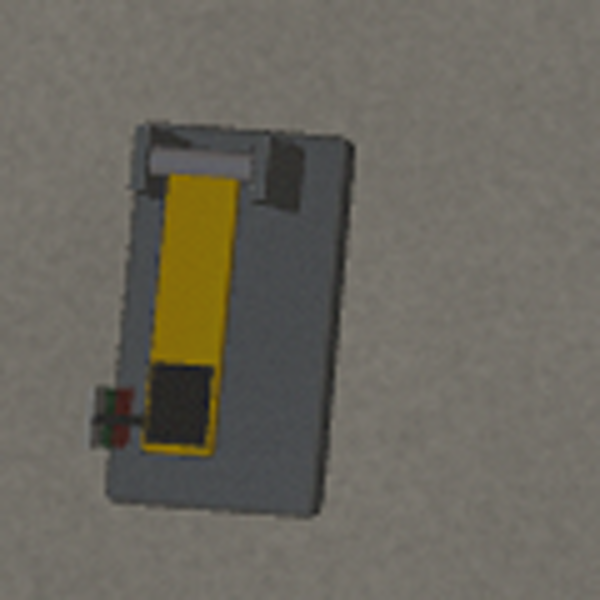

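View pics/c2.png

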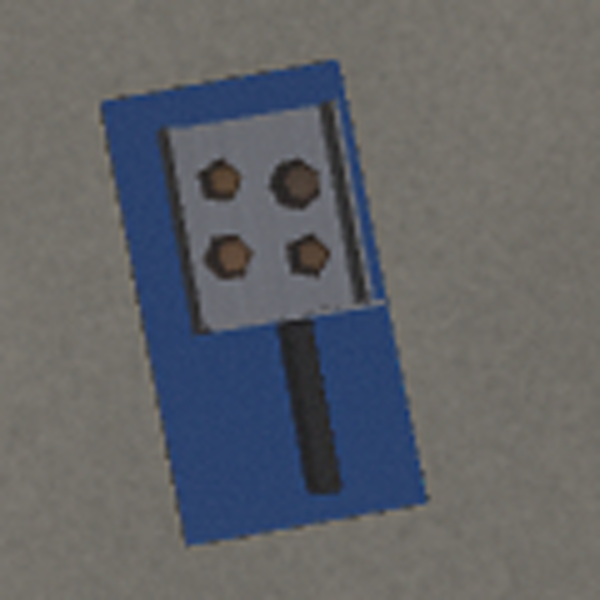

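```bash
python3 -c "from station import *; print(get_obs()['t'])"
```

```text
0.1
```

```bash
python3 -m crank '[[[0.309,0.289,-0.05,-5.5],[0.309,0.289,-0.05,-5.5],[0.309,0.289,-0.05,-5.5],[0.309,0.289,-0.05,-5.5],[0.309,0.289,-0.05,-5.5]]]' 0.5 60
```

```text
t: 0.52
tool_pos: [0.3082, -0.4621, 0.2061]
tool_rot: [2.14, 0.168, -2.141]
contact_force: [-0.3, -0.5, 0.6]
opening: 0.043
```

```bash
python3 -m crank '[[[0.157,0.147,-0.07,0],[0.157,0.147,-0.07,0],[0.157,0.147,-0.07,0],[0.157,0.147,-0.07,0],[0.157,0.147,-0.07,0]]]' 
python3 -m crank '[[[0,0,0,0],[0,0,0,0]]]' 
python3 - <<'E'
from h import *
o=get_obs(); print(o['tool_pos'],R.from_rotvec(o['tool_rot']).as_matrix().round(3))
snap("top","a"); crop("top","a",(380,190,530,340),4)
E
```

```text
t: 0.93
tool_pos: [0.4529, -0.3266, 0.1415]
tool_rot: [2.14, 0.168, -2.14]
contact_force: [0.4, -0.5, -0.4]
opening: 0.0425
t: 1.1
tool_pos: [0.4524, -0.326, 0.1406]
tool_rot: [2.136, 0.175, -2.141]
contact_force: [0.4, -1.0, 0.8]
opening: 0.0429
[ 0.45243233 -0.32604204  0.14058802] [[-0.003  0.16  -0.987]
 [ 0.002 -0.987 -0.16 ]
 [-1.    -0.002  0.002]]
```

```bash
python3 -m crank '[[[0.0126,0.011,-0.03,0],[0.0126,0.011,-0.06,0],[0.0126,0.011,-0.09,0],[0.0126,0.011,-0.09,0]]]'
python3 - <<'E'
from h import *
o=get_obs(); print(o['tool_pos'],o['contact_force'])
snap("scene","a"); crop("scene","a",(150,220,350,370),4)
E
```

```text
t: 1.48
tool_pos: [0.4603, -0.3154, 0.0464]
tool_rot: [2.136, 0.175, -2.153]
contact_force: [-1.6, 0.4, -1.7]
opening: 0.0427
[ 0.46029786 -0.31541945  0.04635108] [-1.64444576  0.43149335 -1.70534991]
```

View pics/scene_a_c.png

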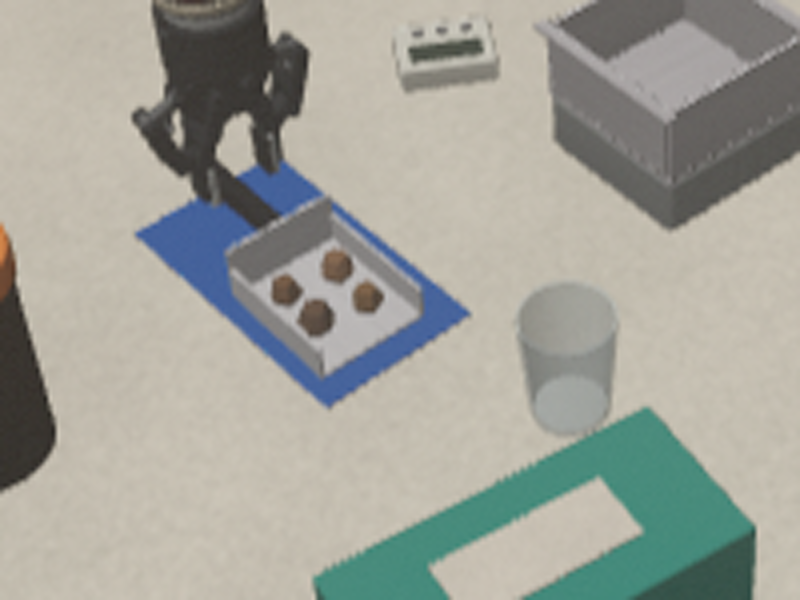

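```bash
python3 -m crank '[[[0.003,0,-0.02,0],[0.003,0,-0.026,0],[0.003,0,-0.026,0]]]'
python3 -m crank '[[[0,0,0,0],[0,0,0,0],[0,0,0,0],[0,0,0,0],[0,0,0,0]]]' 0 110
```

```text
t: 1.78
tool_pos: [0.4671, -0.318, 0.0267]
tool_rot: [2.14, 0.167, -2.141]
contact_force: [0.0, 0.0, 0.4]
opening: 0.043
t: 2.2
tool_pos: [0.4683, -0.3183, 0.0285]
tool_rot: [2.14, 0.166, -2.138]
contact_force: [-3.2, -0.2, 6.1]
opening: 0.0115
```

```bash
python3 -m crank '[[[0,0,0,0],[0,0,0,0]]]'; python3 -m crank '[[[0,0,0.005,0],[0,0,0.01,0],[0,0,0.015,0],[0,0,0.02,0],[0,0,0.025,0]]]'
python3 - <<'E'
from h import *
snap("scene","b"); crop("scene","b",(150,220,350,370),4)
E
```

```text
t: 2.37
tool_pos: [0.4683, -0.3184, 0.0285]
tool_rot: [2.14, 0.166, -2.138]
contact_force: [-2.8, 0.2, 6.9]
opening: 0.0116
t: 2.78
tool_pos: [0.4675, -0.3172, 0.0517]
tool_rot: [2.14, 0.168, -2.14]
contact_force: [0.7, 0.4, -2.4]
opening: 0.0118
```

View pics/scene_b_c.png

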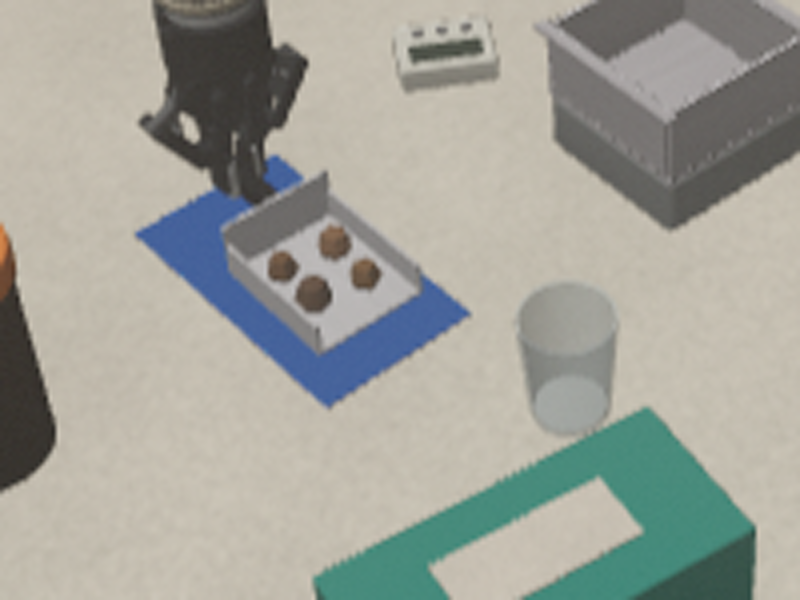

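```bash
python3 -m crank '[[[0,0,0.01,0],[0,0,0.025,0],[0,0,0.045,0],[0,0,0.065,0],[0,0,0.085,0]]]' - 120
python3 -m crank '[[[0,0,0.02,0],[0,0,0.04,0],[0,0,0.06,0],[0,0,0.075,0],[0,0,0.085,0]]]'
python3 -m crank '[[[0,0.005,0.02,0],[0,0.02,0.04,0],[0,0.035,0.055,0],[0,0.055,0.065,0],[0,0.075,0.07,0]]]'
python3 -m crank '[[[0,0.02,0,0],[0,0.04,0,0],[0,0.06,0,0],[0,0.08,0,0],[0,0.1,0,0]]]'
python3 -m crank '[[[0.002,0.02,0,0],[0.004,0.04,0,0],[0.006,0.06,0,0],[0.008,0.075,0,0],[0.008,0.085,0,0]]]'
```

```text
t: 3.25
tool_pos: [0.4674, -0.3172, 0.1375]
tool_rot: [2.14, 0.169, -2.14]
contact_force: [0.4, -0.5, -2.9]
opening: 0.0112
t: 3.67
tool_pos: [0.4681, -0.3178, 0.2242]
tool_rot: [2.141, 0.166, -2.136]
contact_force: [0.4, -0.4, -2.3]
opening: 0.0114
t: 4.08
tool_pos: [0.4678, -0.242, 0.2934]
tool_rot: [2.141, 0.166, -2.138]
contact_force: [0.5, -0.3, -3.0]
opening: 0.0112
t: 4.5
tool_pos: [0.4671, -0.1412, 0.2911]
tool_rot: [2.139, 0.169, -2.141]
contact_force: [0.0, -0.5, -2.1]
opening: 0.0115
t: 4.92
tool_pos: [0.4753, -0.0559, 0.2911]
tool_rot: [2.139, 0.17, -2.14]
contact_force: [0.2, -0.0, -2.7]
opening: 0.0116
```

```bash
python3 -m crank '[[[0,0.01,0,0],[0,0.02,0,0],[0,0.03,0,0],[0,0.03,0,0]]]'
python3 - <<'E'
from h import *
snap("scene","c"); crop("scene","c",(180,120,380,270),4)
snap("top","c"); crop("top","c",(250,170,400,320),4)
E
```

```text
t: 5.25
tool_pos: [0.4755, -0.0261, 0.2914]
tool_rot: [2.139, 0.17, -2.139]
contact_force: [0.4, 0.7, -3.6]
opening: 0.0113
```

View pics/scene_c_c.png

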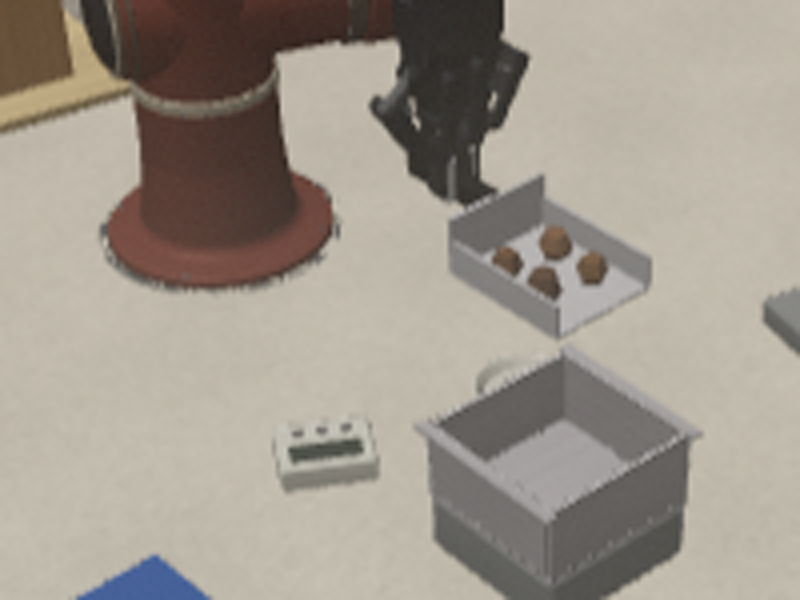

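View pics/top_c_c.png

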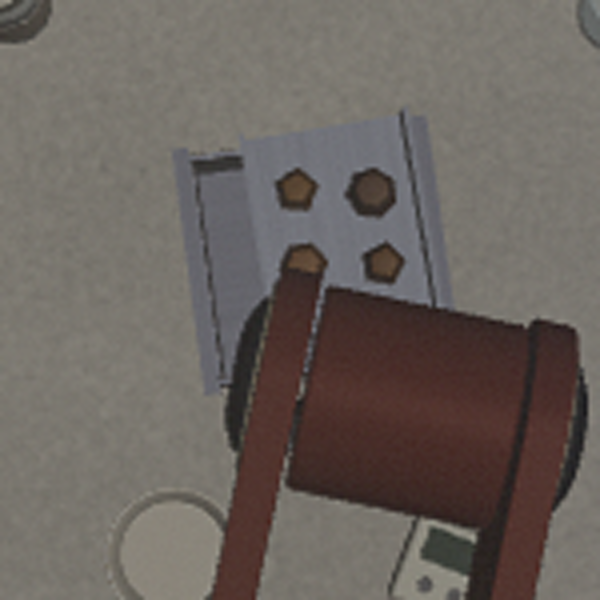

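```bash
python3 -m crank '[[[0,0.006,0,0],[0,0.012,0,0],[0,0.012,0,0]]]'; python3 -m crank '[[[0,0,0,0]]]' - 20;  python3 -m crank '[[[0,0,0,0]]]' - 20
python3 - <<'E'
from h import *
snap("scene","d"); crop("scene","d",(180,120,380,270),4)
E
```

```text
t: 5.6
tool_pos: [0.4756, -0.0148, 0.2914]
tool_rot: [2.14, 0.169, -2.14]
contact_force: [0.4, 0.0, -1.8]
opening: 0.0117
t: 5.68
tool_pos: [0.4756, -0.0153, 0.2914]
tool_rot: [2.14, 0.168, -2.14]
contact_force: [-0.1, 0.1, -2.6]
opening: 0.0114
t: 5.77
tool_pos: [0.4757, -0.0155, 0.2914]
tool_rot: [2.14, 0.168, -2.14]
contact_force: [-1.0, -0.2, -2.5]
opening: 0.0116
```

View pics/scene_d_c.png

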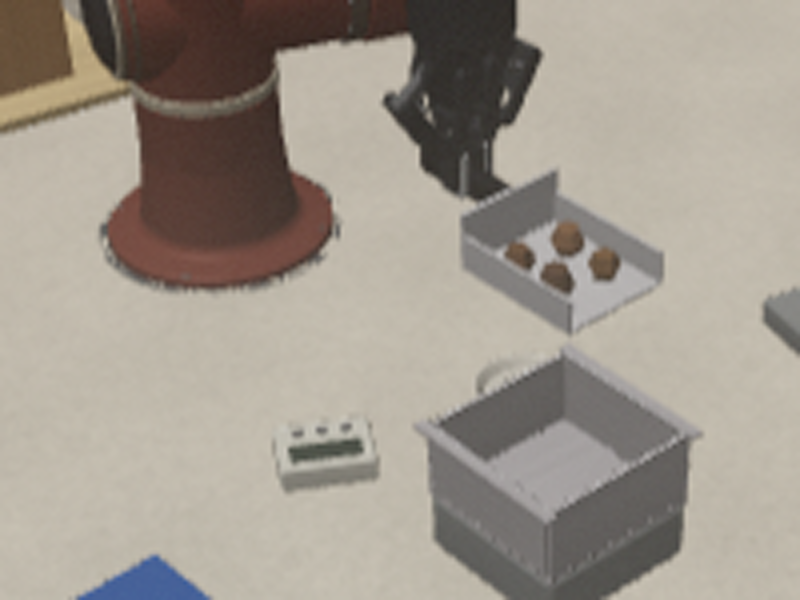

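```bash
python3 -m crank '[[[0,0,0,0],[0,0,0,0],[0,0,0,0],[0,0,0,0],[0,0,0,0]]]' - 20
python3 - <<'E'
from h import *
_,W=snap("scene","e"); crop("scene","e",(180,120,380,270),4)
E
```

```text
t: 6.23
tool_pos: [0.4756, -0.0154, 0.2914]
tool_rot: [2.14, 0.168, -2.14]
contact_force: [0.5, 0.0, -2.7]
opening: 0.0112
```

View pics/scene_e_c.png

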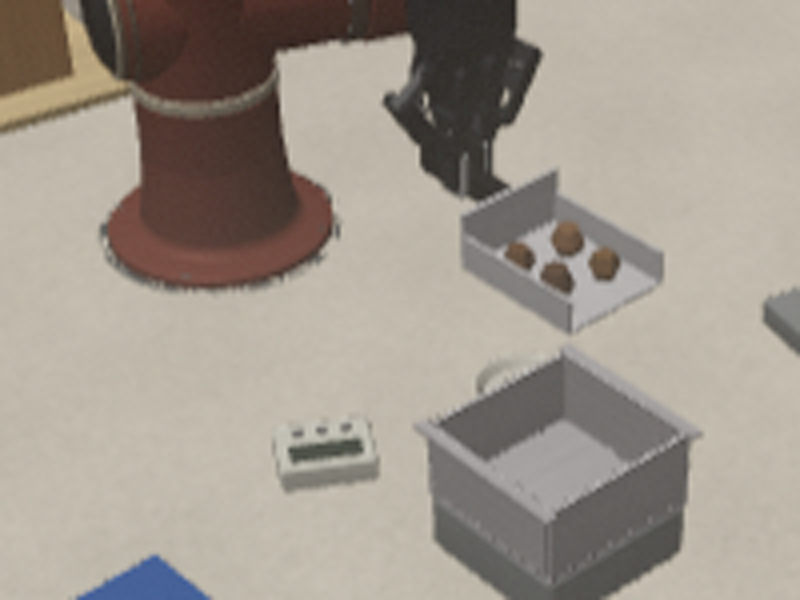

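```bash
for i in 1; do python3 -m crank '[[[0,0,0,0],[0,0,0,0]]]' 0.11 20|tail -1;  python3 -m crank '[[[0,0,0,0],[0,0,0,0]]]' 0.12 20|tail -1; python3 -m crank '[[[0,0,0,0],[0,0,0,0]]]' 0.128 20|tail -2; done
python3 - <<'E'
from h import *
_,W=snap("scene","f"); crop("scene","f",(180,120,380,270),3)
E
```

```text
opening: 0.0113
opening: 0.0116
contact_force: [-0.7, 0.6, -2.0]
opening: 0.0116
```

View pics/scene_f_c.png

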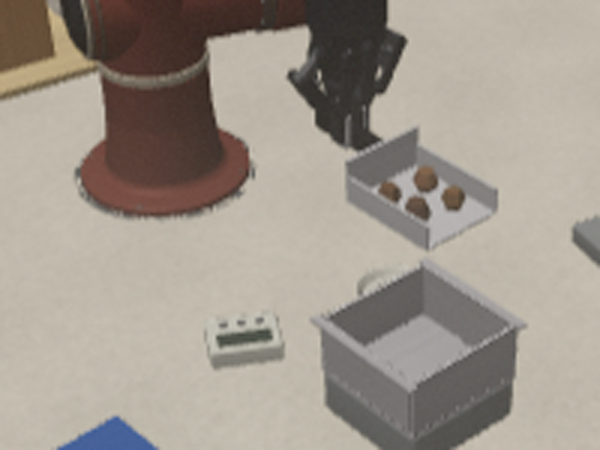

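```bash
cat >> h.py <<'E'
def tilt(tag):
    p,W=snap("scene",tag); o=get_obs(); h=o['tool_pos']+[0,0,.0095]
    u=np.array([.9875,.158]);v=np.array([-.158,.9875]); D=W-h
    s=D[...,:2]@u; l=D[...,:2]@v
    m=(s>.02)&(s<.18)&(abs(l)<.036)&(D[...,2]<.02)&(D[...,2]>-.17)&(W[...,2]>.135)
    A=np.c_[s[m],l[m],np.ones(m.sum())]; z=D[...,2][m]
    for _ in range(8):
        c=np.linalg.lstsq(A,z,rcond=None)[0]; r=z-A@c; k=r<max(.004,np.percentile(r,70)*1)
        A,z=A[k],z[k]
    print("tilt deg",-np.degrees(np.arctan(c[0])),"n",len(z),"off",c[2], "s range",A[:,0].min(),A[:,0].max(), "opening",o['opening'],"F",o['contact_force'].round(1),"t",o['t'])
    crop("scene",tag,(180,120,380,270),3)
E
python3 -c "
from h import *
tilt('g')"
python3 -m crank '[[[0,0,0,0]]]' 0.132 20|tail -1;python3 -c "
from h import *
tilt('g1')"
python3 -m crank '[[[0,0,0,0]]]' 0.135 20|tail -1;python3 -c "
from h import *
tilt('g2')"
```

```text
tilt deg 1.2521553307630082 n 273 off -0.03252302643187756 s range 0.04072166225227371 0.15810054839462706 opening 0.010936803981380689 F [-0.6  1.  -1.3] t 6.8833
opening: 0.0119
tilt deg 1.4838016601451556 n 289 off -0.031876833415094376 s range 0.04530743488172414 0.15976171909881126 opening 0.011733099411704657 F [ 0.   0.2 -2.2] t 7.0167
opening: 0.0117
tilt deg 1.565136355690406 n 297 off -0.03170703237622648 s range 0.04416285066545093 0.1588260908996676 opening 0.01169808059530254 F [ 0.4 -0.5 -2.6] t 7.15
```

```bash
python3 -m crank '[[[0,0,0,0]]]' 0.138 20|tail -1;python3 -c "
from h import *
tilt('g3')"
python3 -m crank '[[[0,0,0,0]]]' 0.141 20|tail -1;python3 -c "
from h import *
tilt('g4')"
```

```text
opening: 0.0122
tilt deg 1.3377955247430982 n 270 off -0.03217500344576516 s range 0.04532942264647688 0.1597340794934513 opening 0.011926489563078808 F [ 0.5 -0.1 -3.4] t 7.2833
opening: 0.0123
tilt deg 0.9489650859252703 n 284 off -0.03272325003065974 s range 0.04512799094140144 0.15885213977628146 opening 0.01224691628951491 F [-0.8 -0.1 -2.3] t 7.4167
```

```bash
python3 -m crank '[[[0,0,0,0]]]' 0.143 20|tail -1;python3 -c "
from h import *
tilt('h1')"
python3 -m crank '[[[0,0,0,0]]]' 0.145 20|tail -1;python3 -c "
from h import *
tilt('h2')"
```

```text
opening: 0.0126
tilt deg 1.3677258469654487 n 285 off -0.03197922205714238 s range 0.04532414311964174 0.15833548267097364 opening 0.01256549810073196 F [ 0.  -0.3 -2.1] t 7.55
opening: 0.0126
tilt deg 1.391745717998718 n 269 off -0.0322842828981717 s range 0.04378783552977419 0.15876501494647924 opening 0.01259205840095314 F [ 0.6  0.6 -2.8] t 7.6833
```

```bash
python3 -m crank '[[[0,0,0,0]]]' 0.148 20|tail -1;python3 -c "
from h import *
tilt('i1')"
python3 -m crank '[[[0,0,0,0]]]' 0.150 20|tail -1;python3 -c "
from h import *
tilt('i2')"
```

```text
opening: 0.0128
tilt deg 0.9870194255634916 n 283 off -0.032929194225108316 s range 0.04653963080212384 0.1593135140283763 opening 0.012226329274375515 F [-0.4  0.2 -3. ] t 7.8167
opening: 0.0132
tilt deg 1.1304798984412188 n 276 off -0.03267742699364931 s range 0.04509610529803579 0.1598840882379492 opening 0.012840089113239264 F [-0.2  0.8 -2.2] t 7.95
```

```bash
python3 -m crank '[[[0,0,0,0]]]' 0.152 20|tail -1;python3 -c "
from h import *
tilt('j1')"
python3 -m crank '[[[0,0,0,0]]]' 0.154 20|tail -1;python3 -c "
from h import *
tilt('j2')"
```

```text
opening: 0.0133
tilt deg 1.2347509962994692 n 282 off -0.032343328118130274 s range 0.04550540858370527 0.1581572444308922 opening 0.01311909187792503 F [-1.4 -0.2 -2.6] t 8.0833
opening: 0.0136
tilt deg 1.2419596707640885 n 283 off -0.03218957202455705 s range 0.04565526199559928 0.15892700510974844 opening 0.013175471839145862 F [-0.6  0.2 -3. ] t 8.2167
```

```bash
python3 -m crank '[[[0,0,0,0]]]' 0.1555 20|tail -1;python3 -c "
from h import *
tilt('k1')"
python3 -m crank '[[[0,0,0,0]]]' 0.1565 20|tail -1;python3 -c "
from h import *
tilt('k2')"
```

```text
opening: 0.0133
tilt deg 1.7254326845924872 n 293 off -0.03097492643756735 s range 0.04168845151995621 0.15895304908519012 opening 0.013205971312354537 F [ 0.2 -0.9 -2.3] t 8.35
opening: 0.0135
tilt deg 0.9719281546289353 n 284 off -0.032672982300225584 s range 0.045769422998090704 0.1598368450333252 opening 0.013426612996619338 F [ 0.1 -0.  -2.9] t 8.4833
```

```bash
python3 -m crank '[[[0,0,0,0]]]' 0.1575 20|tail -1;python3 -c "
from h import *
tilt('k3')"
python3 -m crank '[[[0,0,0,0]]]' 0.1585 20|tail -1;python3 -c "
from h import *
tilt('k4')"
```

```text
opening: 0.0136
tilt deg 1.2651331334707394 n 284 off -0.03216113102540623 s range 0.04404232693459796 0.1614589883778159 opening 0.013708145992591448 F [ 0.1  0.9 -3. ] t 8.6167
opening: 0.0136
tilt deg 1.089815699462063 n 279 off -0.03260469058864946 s range 0.04573277129210742 0.1582044943287078 opening 0.013534484674209292 F [ 0.3  0.1 -1.9] t 8.75
```

```bash
python3 -m crank '[[[0,0,0,0]]]' 0.1593 20|tail -1;python3 -c "
from h import *
tilt('l1')"
python3 -m crank '[[[0,0,0,0]]]' 0.160 20|tail -1;python3 -c "
from h import *
tilt('l2')"
```

```text
opening: 0.0135
tilt deg 3.816896145519197 n 297 off -0.03247044803742749 s range 0.044146563784716854 0.15613125333047853 opening 0.013732848846028453 F [ 0.9 -0.3 -2.8] t 8.8833
opening: 0.0137
tilt deg 19.376682146512724 n 384 off -0.03645631286180607 s range 0.03126090529772806 0.13818584084830862 opening 0.013898649365754459 F [-0.   0.2 -2.1] t 9.0167
```

```bash
python3 -m crank '[[[0,0,0,0]]]' 0.1605 20|tail -1;python3 -c "
from h import *
tilt('l3')"
python3 -m crank '[[[0,0,0,0]]]' 0.161 20|tail -1;python3 -c "
from h import *
tilt('l4')"
```

```text
opening: 0.0138
tilt deg 48.105696917431224 n 217 off -0.055650223355154134 s range 0.020069848842289604 0.0774726696031021 opening 0.013449445464000611 F [-0.3  0.2 -2.2] t 9.15
opening: 0.014
tilt deg 58.81260974015488 n 108 off -0.08265402744209549 s range 0.020285865314428147 0.04795342492371505 opening 0.014122912372765715 F [-0.3 -0.1 -1.4] t 9.2833
```

```bash
python3 -m crank '[[[0,0,0,0],[0,0,0,0]]]' 0 120|tail -2;python3 -c "
from h import *
tilt('m')
snap('top','m'); crop('top','m',(250,170,400,320),4)"
```

```text
contact_force: [-0.2, -0.2, -1.1]
opening: 0.0117
tilt deg 57.701368388863294 n 138 off -0.08324290275098709 s range 0.02022757706710917 0.04552225099330825 opening 0.011868040583313722 F [-0.8 -0.9 -1.7] t 9.5
```

View pics/scene_m_c.png

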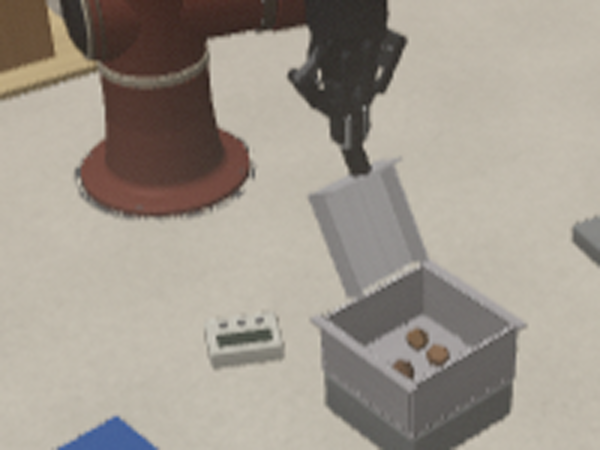

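View pics/top_m_c.png

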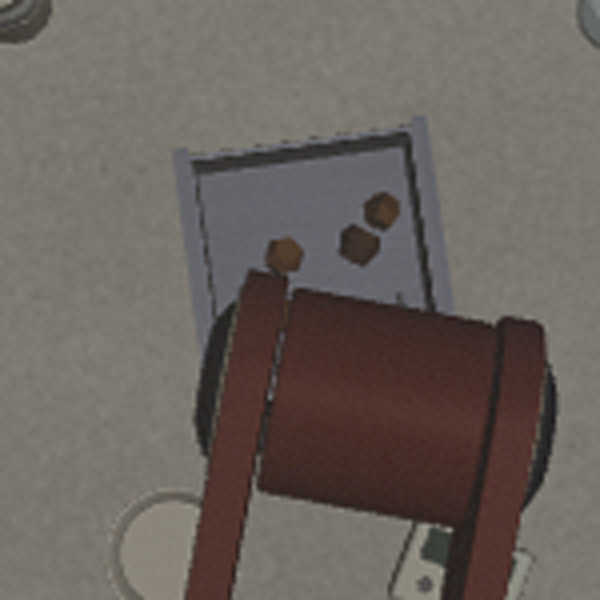

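```bash
python3 -m crank '[[[0,0,0.01,0],[0,0,0.03,0],[0,0,0.03,0],[0,-0.02,0.03,0],[0,-0.04,0.03,0]]]'|tail -2; python3 -m crank '[[[0,-0.03,0,0],[0,-0.06,0,0],[0,-0.09,0,0],[0,-0.12,0,0],[0,-0.15,0,0]]]'|tail -2;python3 -c "
from h import *
tilt('n')
crop('scene','n',(150,120,350,270),4)
snap('top','n'); crop('top','n',(250,170,400,320),4)"
```

```text
contact_force: [0.3, -0.0, -1.7]
opening: 0.0118
contact_force: [1.5, 0.3, -1.2]
opening: 0.012
tilt deg 55.85115461403809 n 135 off -0.08530197826068801 s range 0.020342709302468374 0.046299042881629886 opening 0.011431778731365258 F [-2.1 -4.8 -1.4] t 10.4333
```

View pics/scene_n_c.png

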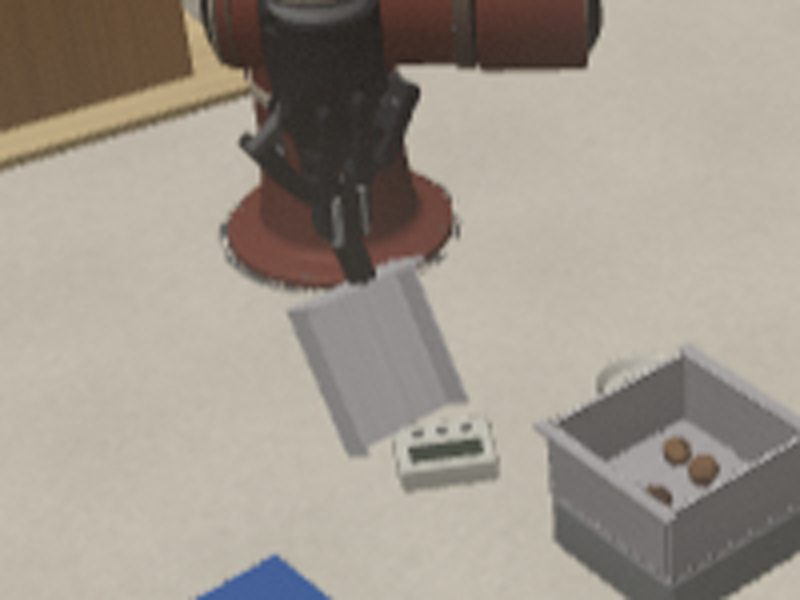

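View pics/top_n_c.png

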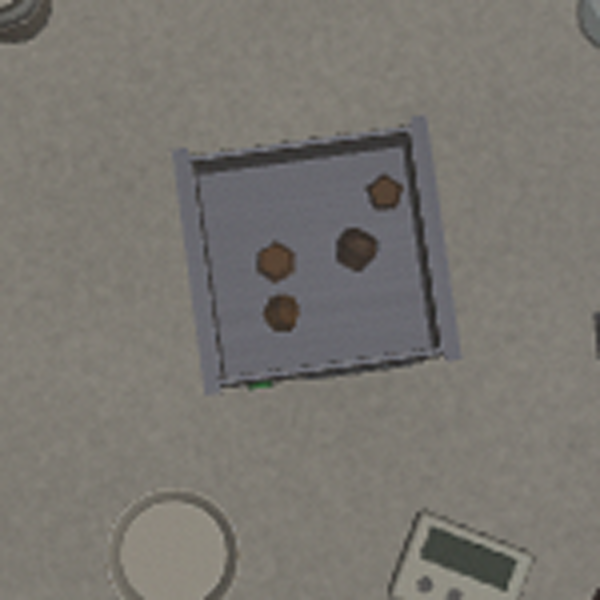

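```bash
cat >> h.py <<'E'
def lip(tag,n="scene"):
    p,W=snap(n,tag); o=get_obs(); h=o['tool_pos']+[0,0,.0095]
    u=np.array([.9875,.158]);v=np.array([-.158,.9875]); D=W-h
    s=D[...,:2]@u; l=D[...,:2]@v; hsv=cv2.cvtColor(np.ascontiguousarray(p),cv2.COLOR_RGB2HSV)
    m=(s>-.08)&(s<.19)&(abs(l)<.05)&(D[...,2]<-.01)&(D[...,2]>-.18)&(W[...,2]>.008)&(hsv[...,2]>70)
    f=m&(abs(l)<.036)
    A=np.c_[s[f],D[...,2][f]]; A0=A
    for _ in range(6):
        c=A.mean(0); e=np.linalg.svd(A-c,full_matrices=False)[2]; r=abs((A0-c)@e[1]); A=A0[r<.005]
    d=e[0]*np.sign(e[0][0] if abs(e[0][0])>.3 else -e[0][1])
    print("hand",o['tool_pos'],"tilt",np.degrees(np.arctan2(-d[1],d[0])),"n",len(A),"of",len(A0),"lowest s,z rel hand",A[np.argmin(A[:,1])], "perp dist",abs(c@e[1]),"max along",(A@d).max(),"lat",np.percentile(l[m],[2,98]),"t",o['t'])
E
python3 -c "
from h import *
lip('o')"
```

```text
hand [ 0.47539741 -0.20696034  0.32100719] tilt 60.26091607087994 n 735 of 887 lowest s,z rel hand [ 0.04247137 -0.15511421] perp dist 0.03706682833725828 max along 0.1557526105984546 lat [-0.04916069  0.04063586] t 10.5333
```

```bash
python3 -m crank '[[[0.015,-0.02,-0.01,0],[0.035,-0.045,-0.03,0],[0.06,-0.07,-0.055,0],[0.08,-0.085,-0.08,0],[0.1,-0.09,-0.105,0]]]'|tail -2; python3 -m crank '[[[0,0,-0.02,0],[0,0,-0.04,0],[0,0,-0.055,0],[0,0,-0.055,0]]]' |tail -2;python3 -c "
from h import *
lip('p'); crop('scene','p',(150,180,350,330),4)"
```

```text
contact_force: [0.7, -0.0, -1.2]
opening: 0.0116
contact_force: [-1.1, 0.4, -2.1]
opening: 0.012
hand [ 0.57471702 -0.29374497  0.15916263] tilt 19.324927322236153 n 122 of 940 lowest s,z rel hand [ 0.17746616 -0.15914298] perp dist 0.08678650232520727 max along 0.22989007321358115 lat [-0.04563405  0.04474993] t 11.3333
```

View pics/scene_p_c.png

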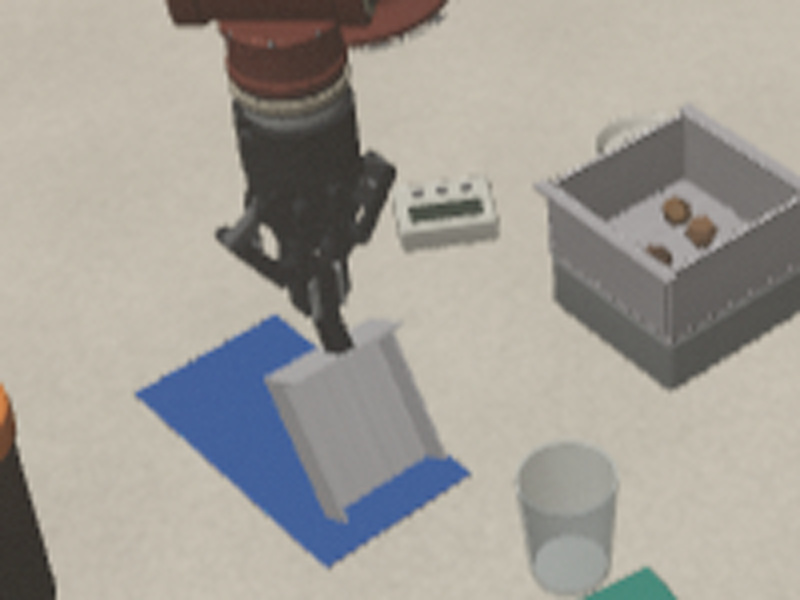

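```bash
python3 -m crank '[[[0,-0.003,-0.006,0],[0,-0.003,-0.012,0],[-0.006,-0.004,-0.015,0],[-0.013,-0.005,-0.019,0],[-0.013,-0.005,-0.019,0]]]' 0.155 20|tail -2; python3 -c "
from h import *
print(get_obs()['tool_pos'])
lip('q'); crop('scene','q',(150,180,350,330),3)"
```

```text
contact_force: [-0.5, 0.1, 1.7]
opening: 0.013
[ 0.56244363 -0.30104489  0.14392098]
hand [ 0.56261226 -0.30099823  0.14395357] tilt 58.94696636792708 n 652 of 841 lowest s,z rel hand [ 0.04751101 -0.14529518] perp dist 0.03583603296217444 max along 0.1489806214058579 lat [-0.04696186  0.04340826] t 11.8
```

View pics/scene_q_c.png

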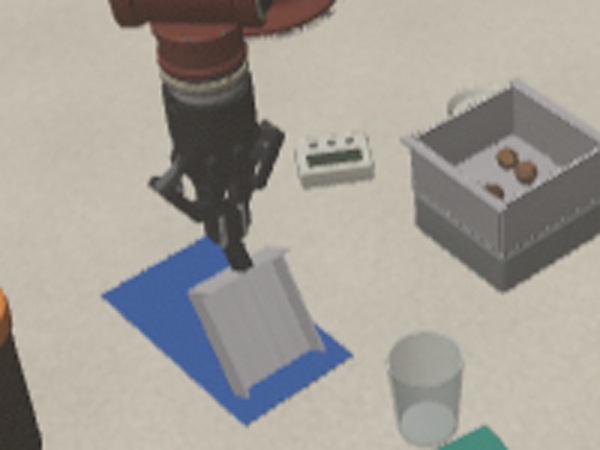

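```bash
python3 -m crank '[[[0,0,-0.004,0],[0,0,-0.008,0],[0,0,-0.012,0],[0,0,-0.012,0]]]' |tail -2; python3 -c "
from h import *
lip('r'); crop('scene','r',(150,180,350,330),3)"
```

```text
contact_force: [-14.1, 8.2, 40.2]
opening: 0.0134
hand [ 0.56537838 -0.30249001  0.14339   ] tilt 58.83628600548853 n 631 of 825 lowest s,z rel hand [ 0.03780213 -0.14477471] perp dist 0.03764720043398877 max along 0.14790627479704785 lat [-0.04614866  0.04398037] t 12.1833
```

```bash
python3 -m crank '[[[0,0,0.005,0],[-0.01,-0.0015,0.006,0],[-0.02,-0.003,0.003,0],[-0.03,-0.0045,-0.003,0],[-0.03,-0.0045,-0.003,0]]]' 0.157 20|tail -2; python3 -c "
from h import *
lip('s'); crop('scene','s',(150,180,350,330),3)"
```

```text
contact_force: [-5.8, -2.8, 11.4]
opening: 0.0138
hand [ 0.53094514 -0.30688219  0.12946467] tilt 46.717438241743785 n 725 of 856 lowest s,z rel hand [ 0.07632756 -0.1309639 ] perp dist 0.03618231541120829 max along 0.14774082645821227 lat [-0.04719751  0.04250234] t 12.65
```

View pics/scene_s_c.png

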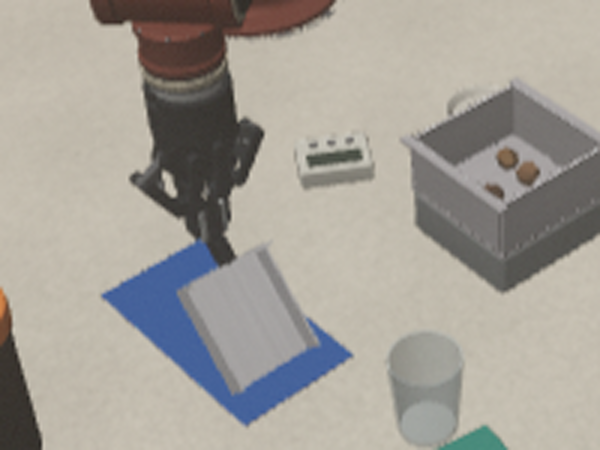

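```bash
python3 -m crank '[[[-0.01,-0.0016,-0.007,0],[-0.02,-0.003,-0.015,0],[-0.03,-0.0047,-0.024,0],[-0.038,-0.006,-0.032,0],[-0.038,-0.006,-0.032,0]]]' 0.157 20|tail -2; python3 -c "
from h import *
lip('t'); crop('scene','t',(150,180,350,330),3)"
```

```text
contact_force: [-2.5, -1.5, 1.2]
opening: 0.0135
hand [ 0.49282387 -0.31091132  0.09395746] tilt 26.697292400415567 n 691 of 894 lowest s,z rel hand [ 0.10533097 -0.09539774] perp dist 0.03570066360615611 max along 0.14919062978827666 lat [-0.04781368  0.04195071] t 13.1167
```

View pics/scene_t_c.png

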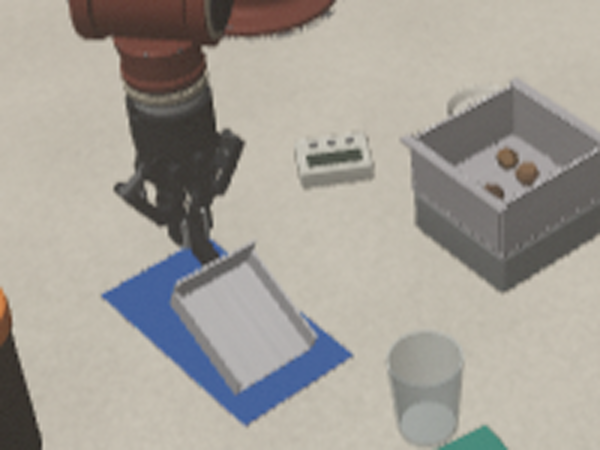

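```bash
python3 -m crank '[[[-0.007,-0.001,-0.013,0],[-0.013,-0.002,-0.026,0],[-0.018,-0.003,-0.039,0],[-0.021,-0.0035,-0.052,0],[-0.021,-0.0035,-0.052,0]]]' 0.157 20|tail -2; python3 -c "
from h import *
lip('u'); crop('scene','u',(150,180,350,330),3)"
```

```text
contact_force: [-0.6, -0.4, -0.5]
opening: 0.0137
hand [ 0.47176488 -0.3128178   0.04007982] tilt 1.7786952606457016 n 274 of 395 lowest s,z rel hand [ 0.06185703 -0.04157797] perp dist 0.03678753019228001 max along 0.16121009339139078 lat [-0.04735975  0.04278779] t 13.5833
```

View pics/scene_u_c.png

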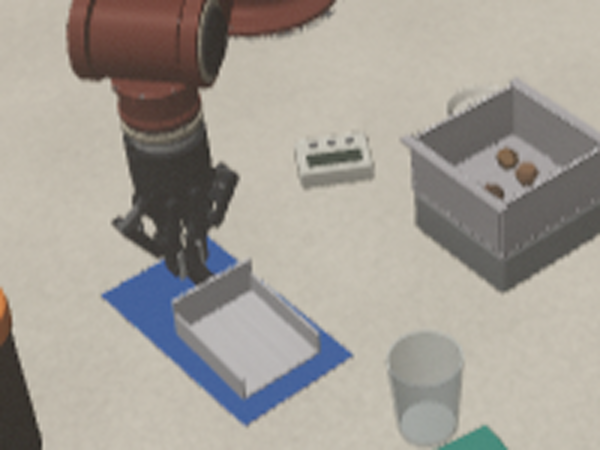

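```bash
python3 -m crank '[[[0,0,-0.005,0],[0,0,-0.009,0],[0,0,-0.012,0],[0,0,-0.012,0]]]' 0.157 20|tail -4; python3 -c "
from h import *
lip('v'); snap('top','v'); crop('top','v',(390,195,510,315),5)"
```

```text
tool_pos: [0.474, -0.3143, 0.0311]
tool_rot: [2.14, 0.168, -2.139]
contact_force: [0.5, 0.6, 0.3]
opening: 0.0133
hand [ 0.47406454 -0.3143758   0.0314288 ] tilt 6.553377285793332 n 88 of 167 lowest s,z rel hand [ 0.09341988 -0.03279257] perp dist 0.018091100224505788 max along 0.1539559666837863 lat [-0.0476428   0.04333936] t 13.9667
```

View pics/top_v_c.png

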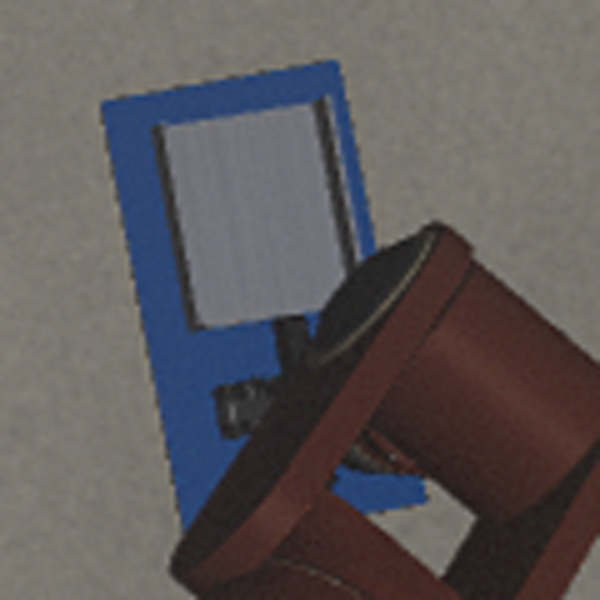

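```bash
python3 -m crank '[[[0,0,-0.003,0],[0,0,-0.004,0],[0,0,-0.004,0]]]' 0.157 20|tail -4; python3 -m crank '[[[0,0,0,0],[0,0,0,0],[0,0,0,0]]]' 0.25|tail -2; python3 -m crank '[[[0,0,0,0],[0,0,0,0],[0,0,0,0]]]' 0.5|tail -2;python3 -m crank '[[[0,0,0.015,0],[0,0,0.035,0],[0,0,0.06,0],[0,0,0.09,0],[0,0,0.12,0]]]'|tail -4;  python3 -c "
from h import *
snap('scene','w'); crop('scene','w',(150,180,350,330),4)"
```

```text
tool_pos: [0.4738, -0.3149, 0.0287]
tool_rot: [2.139, 0.168, -2.14]
contact_force: [-3.7, 1.1, 6.2]
opening: 0.0135
contact_force: [-0.5, -0.4, 0.1]
opening: 0.0218
contact_force: [0.2, 0.2, 1.0]
opening: 0.0428
tool_pos: [0.4731, -0.3139, 0.1479]
tool_rot: [2.139, 0.169, -2.141]
contact_force: [-0.6, -0.7, -0.4]
opening: 0.0426
```

View pics/scene_w_c.png

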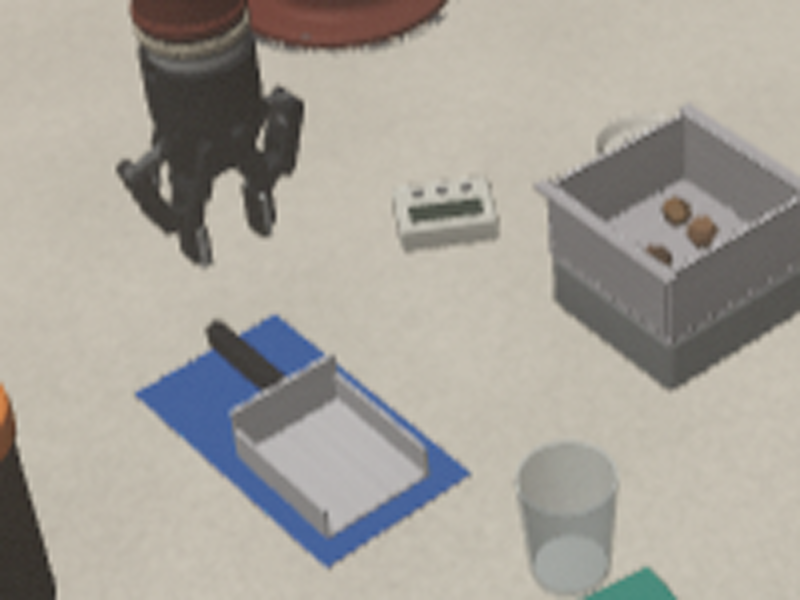

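```bash
python3 -m crank '[[[0,0.01,0.03,-5],[0,0.03,0.07,-10],[0,0.05,0.1,-14.5],[0,0.08,0.11,-14.5],[0,0.12,0.11,-14.5]]]' 0 40|tail -4; python3 - <<'E'
from h import *
d=np.load("pics/top0.npy"); W=cloud("top",d)
print(W[270:283,170:182].reshape(-1,3)[:, :].mean(0), np.median(W[270:283,170:182,2]))
print(W[276,176],W[231,180.__int__()],W[206,184])
print(W[208:270,172:186][:, :,2].round(3)[::10])
p=cv2.imread("pics/top0.png"); hsv=cv2.cvtColor(p,cv2.COLOR_BGR2HSV); H,S,V=[hsv[...,i].astype(int) for i in range(3)]
m=(H>20)&(H<35)&(S>150)&(W[...,2]>.088)&(W[...,0]>.49)&(W[...,1]>.33)&(W[...,1]<.41)
q=W[m][:,:2]; 
rows=[]
for x in np.arange(.5,.58,.01):
    k=abs(q[:,0]-x)<.005
    if k.sum()>4: rows.append((x,(q[k,1].min()+q[k,1].max())/2,q[k,1].min(),q[k,1].max()))
rows=np.array(rows);print(rows.round(4)); print(np.polyfit(rows[:,0],rows[:,1],1))
k=(W[...,2]>.088)&(V<55)&(W[...,0]>.44)&(W[...,0]<.51)&(W[...,1]>.36)&(W[...,1]<.405)
print(W[k].min(0),W[k].max(0),W[k].mean(0),np.median(W[k],0))
E
```

```text
tool_pos: [0.4753, -0.1956, 0.2625]
tool_rot: [-2.181, 0.113, 2.164]
contact_force: [1.8, -0.9, -0.2]
opening: -0.0002  File "<stdin>", line 4
    print(W[276,176],W[231,180.__int__()],W[206,184])
                              ^
SyntaxError: invalid decimal literal
```

```bash
python3 - <<'E'
from h import *
d=np.load("pics/top0.npy"); W=cloud("top",d)
print(W[276,176])
p=cv2.imread("pics/top0.png"); hsv=cv2.cvtColor(p,cv2.COLOR_BGR2HSV); H,S,V=[hsv[...,i].astype(int) for i in range(3)]
m=(H>20)&(H<35)&(S>150)&(W[...,2]>.088)&(W[...,0]>.49)&(W[...,1]>.33)&(W[...,1]<.41)
q=W[m][:,:2]; 
rows=[]
for x in np.arange(.5,.58,.01):
    k=abs(q[:,0]-x)<.005
    if k.sum()>4: rows.append((x,(q[k,1].min()+q[k,1].max())/2,q[k,1].min(),q[k,1].max()))
rows=np.array(rows);print(rows.round(4)); print(np.polyfit(rows[:,0],rows[:,1],1))
k=(W[...,2]>.088)&(V<55)&(W[...,0]>.44)&(W[...,0]<.51)&(W[...,1]>.355)&(W[...,1]<.392)
print(W[k].min(0),W[k].max(0),W[k].mean(0))
print(R.from_rotvec(get_obs()['tool_rot']).as_matrix().round(3))
E
```

```text
[0.47053225 0.37740668 0.09708954]
[[0.5    0.377  0.3591 0.3949]
 [0.51   0.3753 0.3592 0.3914]
 [0.52   0.3745 0.357  0.392 ]
 [0.53   0.3744 0.3564 0.3923]
 [0.54   0.373  0.3555 0.3905]
 [0.55   0.3731 0.3552 0.3911]
 [0.56   0.3717 0.3553 0.3881]
 [0.57   0.3719 0.3547 0.389 ]]
[-0.07030137  0.41146516]
[0.45326715 0.36272004 0.08871343] [0.49033866 0.3918166  0.10351796] [0.47226169 0.3781215  0.09604784]
[[ 0.008 -0.099 -0.995]
 [-0.005 -0.995  0.099]
 [-1.     0.004 -0.008]]
```

```bash
python3 -m crank '[[[-0.002,0.035,0,0],[-0.002,0.075,0,0],[-0.002,0.115,0,0],[-0.002,0.155,0,0],[-0.002,0.195,0,0]]]'|sed -n 2p;  python3 -m crank '[[[0,0.04,0,0],[0,0.08,0,0],[0,0.12,0,0],[0,0.16,0,0],[0,0.2,0,0]]]'|sed -n 2p;  python3 -m crank '[[[0,0.04,-0.01,0],[0,0.08,-0.03,0],[0,0.12,-0.05,0],[0,0.15,-0.07,0],[0,0.17,-0.09,0]]]'|sed -n 2p; python3 -m crank '[[[0,0,0,0],[0,0,0,0]]]'
```

```text
tool_pos: [0.4712, 0.0024, 0.2574]
tool_pos: [0.4712, 0.2027, 0.2574]
tool_pos: [0.4709, 0.3739, 0.1661]
t: 17.07
tool_pos: [0.4703, 0.3709, 0.165]
tool_rot: [-2.171, 0.105, 2.178]
contact_force: [0.5, 0.3, 0.4]
opening: 0.0001
```

```bash
python3 -m crank '[[[0.001,0.007,-0.02,0],[0.001,0.007,-0.04,0],[0.001,0.007,-0.058,0],[0.001,0.007,-0.058,0]]]'|sed -n 2,4p;  python3 -m crank '[[[0,0,-0.004,0],[0,0,-0.008,0],[0,0,-0.012,0],[0,0,-0.016,0],[0,0,-0.016,0]]]'|sed -n 2,4p; python3 -c "
from h import *
snap('scene','x'); crop('scene','x',(340,150,460,240),6)"
```

```text
tool_pos: [0.4714, 0.3755, 0.1066]
tool_rot: [-2.168, 0.109, 2.177]
contact_force: [-0.5, -0.6, -1.1]
tool_pos: [0.4734, 0.3778, 0.094]
tool_rot: [-2.173, 0.104, 2.17]
contact_force: [1.3, -0.5, 2.4]
```

View pics/scene_x_c.png

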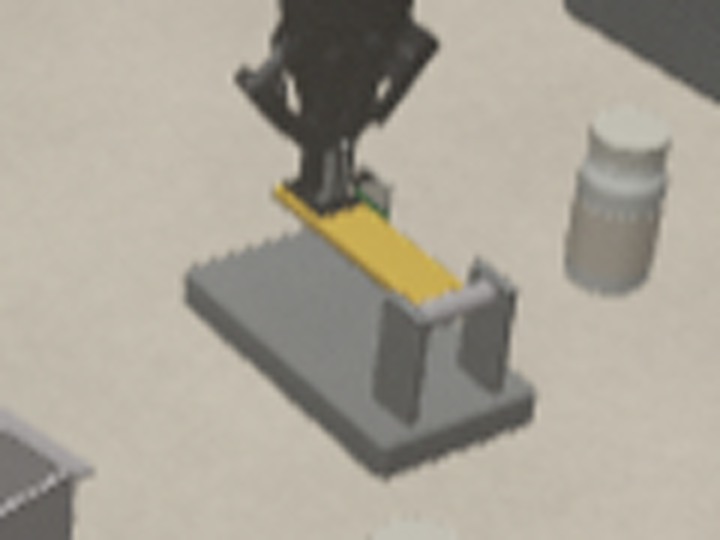

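```bash
python3 -m crank '[[[0,0,-0.005,0],[0,0,-0.01,0],[0,0,-0.015,0],[0,0,-0.018,0],[0,0,-0.018,0]]]'|sed -n 2,4p; python3 -m crank '[[[0,0,0,0],[0,0,0,0]]]'|sed -n 2,4p; python3 -c "
from h import *
snap('scene','y'); crop('scene','y',(340,150,460,240),6);snap('top','y'); crop('top','y',(140,215,220,285),8)"
```

```text
tool_pos: [0.4741, 0.3781, 0.0762]
tool_rot: [-2.175, 0.103, 2.168]
contact_force: [1.0, -1.6, 7.3]
tool_pos: [0.4741, 0.3781, 0.0768]
tool_rot: [-2.175, 0.103, 2.168]
contact_force: [0.7, -1.6, 7.1]
```

View pics/scene_y_c.png

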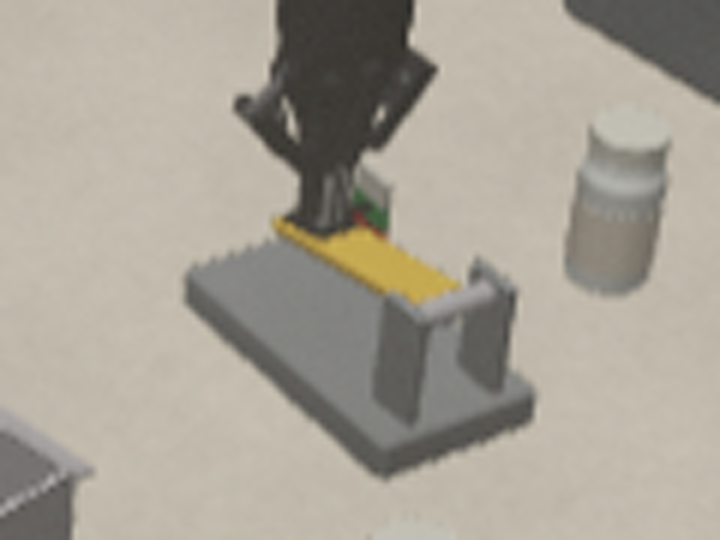

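View pics/top_y_c.png

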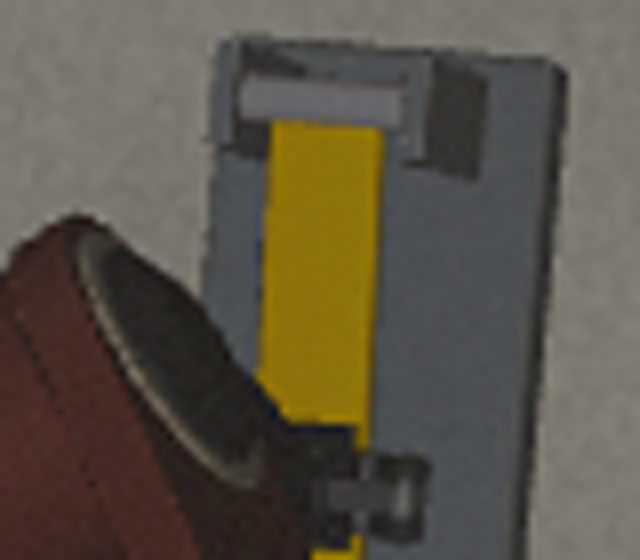

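```bash
cat >> h.py <<'E'
def pad_angle(n,p,W,tag=''):
    hsv=cv2.cvtColor(np.ascontiguousarray(p),cv2.COLOR_RGB2HSV); H,S,V=[hsv[...,i].astype(int) for i in range(3)]
    u=np.array([np.cos(-.07),np.sin(-.07)]); v=np.array([-u[1],u[0]]); D=W[...,:2]-[.471,.378]
    s=D@u; l=D@v
    m=(H>18)&(H<36)&(S>130)&(abs(l)<.013)&(s>-.03)&(s<.1)&(W[...,2]>.03)
    c=np.polyfit(s[m],W[...,2][m],1)
    r=W[...,2][m]-np.polyval(c,s[m]); k=abs(r)<.004
    c=np.polyfit(s[m][k],W[...,2][m][k],1)
    print(tag,n,"angle",np.arctan(c[0]),"z at pad",c[1],"z hinge",np.polyval(c,.12),"n",k.sum())
E
python3 - <<'E'
from h import *
for n in("scene","top"):
    p=cv2.imread(f"pics/{n}0.png")[:,:,::-1]; pad_angle(n,p,cloud(n,np.load(f"pics/{n}0.npy")),'t0')
    p,W=snap(n,'z'); pad_angle(n,p,W,'now')
E
```

```text
t0 scene angle 0.012937358659324749 z at pad 0.08898274069715052 z hinge 0.09053531035781394 n 83
now scene angle 0.16819043551984664 z at pad 0.0695099496587295 z hinge 0.08988529126569329 n 83
t0 top angle -0.008416269769269735 z at pad 0.09418792129745265 z hinge 0.09317794507827823 n 325
now top angle 0.151605436650949 z at pad 0.07469028722846147 z hinge 0.09302361432506445 n 305
```

```bash
python3 -m crank '[[[0,0,-0.0025,0],[0,0,-0.005,0],[0,0,-0.005,0],[0,0,-0.005,0]]]'|sed -n 2,4p; python3 -m crank '[[[0,0,0,0],[0,0,0,0]]]'|sed -n 2,4p;python3 - <<'E'
from h import *
for n in("scene","top"):
    p,W=snap(n,'A'); pad_angle(n,p,W,'now')
    p,W=snap(n,'A'); pad_angle(n,p,W,'now')
crop('scene','A',(385,165,425,195),16)
E
```

```text
tool_pos: [0.4746, 0.3781, 0.0722]
tool_rot: [-2.176, 0.103, 2.167]
contact_force: [2.0, -2.3, 8.3]
tool_pos: [0.4746, 0.3781, 0.0723]
tool_rot: [-2.176, 0.103, 2.167]
contact_force: [1.9, -2.0, 8.5]
now scene angle 0.2186926982662225 z at pad 0.06394181812041044 z hinge 0.09061147584485628 n 77
now scene angle 0.21609582945398234 z at pad 0.06427219811039851 z hinge 0.09061502716619194 n 77
now top angle 0.2118408447706155 z at pad 0.06860904109671631 z hinge 0.09441716218605453 n 298
now top angle 0.1993147162918162 z at pad 0.06933919430026333 z hinge 0.09357879728550497 n 292
```

View pics/scene_A_c.png

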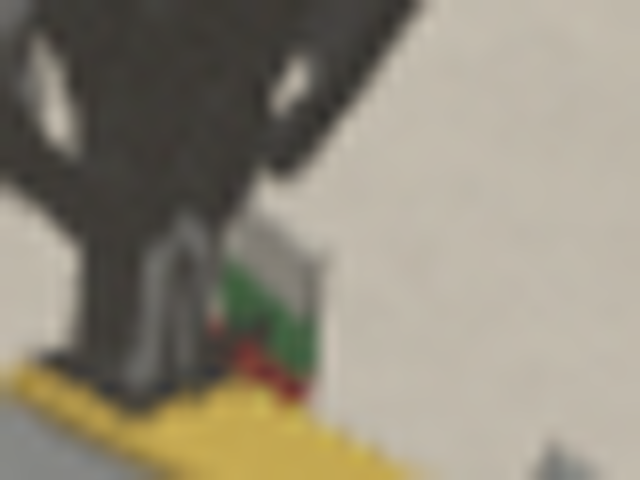

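```bash
python3 -m crank '[[[0,0,0.001,0],[0,0,0.001,0],[0,0,0.001,0],[0,0,0.001,0]]]'|sed -n 2,4p; python3 - <<'E'
from h import *
for n in("scene","top","scene","top","scene","top"):
    p,W=snap(n,'B'); pad_angle(n,p,W,'now')
print(get_obs()['contact_force'],get_obs()['t'],get_obs()['tool_pos'])
crop('scene','B',(150,100,450,320),2.6)
E
```

```text
tool_pos: [0.4745, 0.3781, 0.0732]
tool_rot: [-2.176, 0.103, 2.167]
contact_force: [0.3, -1.7, 8.6]
now scene angle 0.19912979647478873 z at pad 0.06551695289528585 z hinge 0.08973346093836483 n 71
now top angle 0.18291828761318557 z at pad 0.0710935304955952 z hinge 0.09329185770846686 n 296
now scene angle 0.2020802962682749 z at pad 0.06578277071828036 z hinge 0.09036797841319905 n 70
now top angle 0.18641849802258495 z at pad 0.07079973050094417 z hinge 0.09343273938804737 n 308
now scene angle 0.20017966818609798 z at pad 0.06563060827065176 z hinge 0.08997825946897686 n 78
now top angle 0.18883224270122584 z at pad 0.07070144607530139 z hinge 0.09363454525827947 n 304
[ 1.24322828 -1.74380631  8.4669364 ] 19.9833 [0.47445131 0.37810854 0.07321455]
```

View pics/scene_B_c.png

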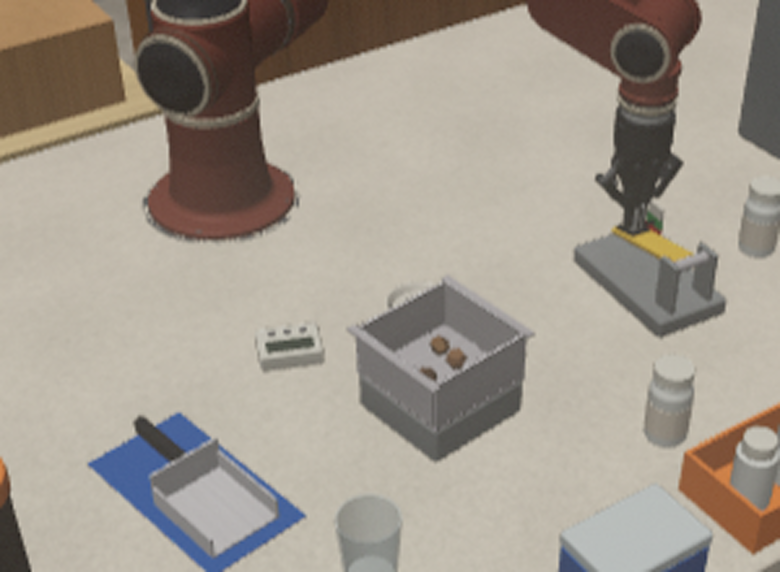

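View pics/top_B.png

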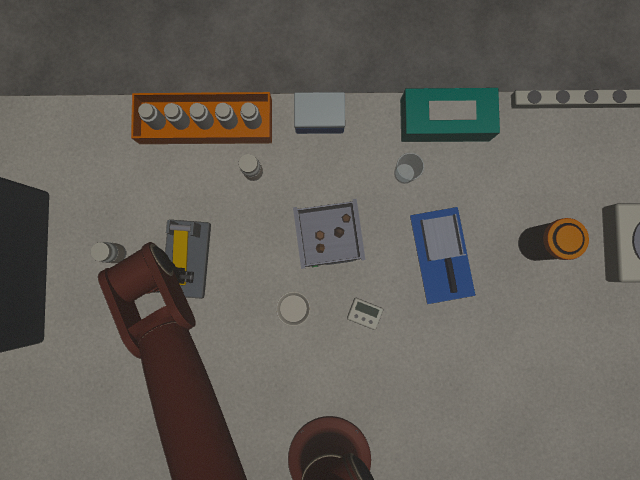

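```bash
python3 -m crank '[[[0,0,-0.0003,0],[0,0,-0.0003,0],[0,0,-0.0003,0]]]'|sed -n 1,4p; python3 -c "
from station import *
print(finish_job())"
```

```text
t: 20.23
tool_pos: [0.4745, 0.3781, 0.0729]
tool_rot: [-2.176, 0.103, 2.167]
contact_force: [1.4, -0.9, 7.9]
the job is handed in; nothing more can be done
None
```

I tipped all four chunks into the hopper, set the empty tray flat on the mat and let go, then pressed the paddle to about half travel. I handed in at 20.2 s with the fingertips still holding it there.

**Tipping:** the tool cannot tilt, so I pinched the handle over the hopper and eased the grip until the tray swung nose-down. I turned it level again by dragging its lip along the mat.

**Last checks:**
- **Chunks and tray:** the final pictures show four chunks in the hopper and the tray level on the mat, almost where it started.
- **Bystanders:** by eye, none of them had moved.
- **Paddle angle:** the last depth fits, corrected by the fits taken with the paddle released, gave about 0.19 rad (scene camera) and 0.195 rad (top camera), and the sink at the pad was about 23.5 mm. I then pressed 0.3 mm further and did not look again. The push force at the end was 7.9 N.
- **Most travel reached:** before I eased back 1 mm, the fits read about 0.20 to 0.21 rad, far from the stop at 0.40.

**Less certain points:**
- **Pointer:** the arm hid it from above. In the scene picture it was seen at an angle, near the green/red edge before I eased back, so I judged half travel from the depth fits and the force instead.
- **Force peak:** the first try at turning the tray level jammed and pressed its lip on the mat with about 40 N vertically (about 43 N in total). That load went through the held tray, not the arm or the gripper's body, and I backed off at once.

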